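# Put the colour-sleeved wheel sockets back in their tray

### The job

The wheel job is finished: put the four deep impact sockets with coloured sleeves back in the tray, each standing upright, mouth up, fully down in the pocket with the collar of its own colour. The two bare chrome sockets are still needed: leave them standing where they are.

Things in the scene. Friction and masses are not known exactly. Their poses are not given: they have to be found in the camera images.
- socket_blue: blue deep impact socket (17 mm hexagon): a black steel cylinder with a blue plastic sleeve from 20 mm up to the rim, 28 mm in outside diameter, 80 mm tall, standing upright on the bench with its dark hexagon mouth up. Origin: centre of its underside; z up along its axis. Roughly 0.22 kg, hidden mass varies by 30 %.
- socket_red: red deep impact socket (21 mm hexagon): a black steel cylinder with a red plastic sleeve from 20 mm up to the rim, 34 mm in outside diameter, 80 mm tall, standing upright on the bench with its dark hexagon mouth up. Origin: centre of its underside; z up along its axis. Roughly 0.28 kg, hidden mass varies by 30 %.
- socket_yellow: yellow deep impact socket (27 mm hexagon): a black steel cylinder with a yellow plastic sleeve from 20 mm up to the rim, 41 mm in outside diameter, 80 mm tall, standing upright on the bench with its dark hexagon mouth up. Origin: centre of its underside; z up along its axis. Roughly 0.38 kg, hidden mass varies by 30 %.
- socket_green: green deep impact socket (32 mm hexagon): a black steel cylinder with a green plastic sleeve from 20 mm up to the rim, 48 mm in outside diameter, 80 mm tall, standing upright on the bench with its dark hexagon mouth up. Origin: centre of its underside; z up along its axis. Roughly 0.48 kg, hidden mass varies by 30 %.
- holder_blue: holder for the blue socket: fixed dark grey plastic block 79 x 79 x 30 mm high with a blue collar around its pocket, one of four in a row (any order, 80 mm apart) in a low grey tray. Round pocket in its middle, 36 mm in diameter, 22 mm deep, mouth bevelled 6 mm; floor 8 mm above the block's underside. Origin: centre of the underside, 4 mm above the bench; z up, y along the row.
- holder_red: holder for the red socket: fixed dark grey plastic block 79 x 79 x 30 mm high with a red collar around its pocket, one of four in a row (any order, 80 mm apart) in a low grey tray. Round pocket in its middle, 42 mm in diameter, 22 mm deep, mouth bevelled 6 mm; floor 8 mm above the block's underside. Origin: centre of the underside, 4 mm above the bench; z up, y along the row.
- holder_yellow: holder for the yellow socket: fixed dark grey plastic block 79 x 79 x 30 mm high with a yellow collar around its pocket, one of four in a row (any order, 80 mm apart) in a low grey tray. Round pocket in its middle, 49 mm in diameter, 22 mm deep, mouth bevelled 6 mm; floor 8 mm above the block's underside. Origin: centre of the underside, 4 mm above the bench; z up, y along the row.
- holder_green: holder for the green socket: fixed dark grey plastic block 79 x 79 x 30 mm high with a green collar around its pocket, one of four in a row (any order, 80 mm apart) in a low grey tray. Round pocket in its middle, 56 mm in diameter, 22 mm deep, mouth bevelled 6 mm; floor 8 mm above the block's underside. Origin: centre of the underside, 4 mm above the bench; z up, y along the row.
- chrome_a: small bright chrome hand socket without a sleeve, 26 mm in diameter, 38 mm tall, standing upright, mouth up; not to be moved. Origin: centre of its underside; z up.
- chrome_b: bright chrome hand socket without a sleeve, 33 mm in diameter, 42 mm tall, standing upright, mouth up; not to be moved. Origin: centre of its underside; z up.
Things that resemble listed ones, but are neither listed nor needed, are in the scene too. Of the things that look like the socket_blue, the larger one is meant.

How it is judged:
By the outcome, as a careful person would: the job done as asked, in the order asked, and still so for the second after the job is handed in, with the robot touching nothing.
It also fails if it takes over 99 s, if anything falls off the work surface, if the arm or the gripper's body presses on something with over 40 N, if the wrist force passes 120 N, or if a joint passes its speed limit or range.

### The arm

A 6-joint arm with a two-finger parallel gripper is mounted at the origin on the work surface. World frame = base frame: x ahead of the robot, y to its left, z up, the work surface at z = 0. Lengths are in m, angles in degrees, forces in N, time in s.
With the tool pointing down it reaches from about 0.325 to 0.9 m from the base axis. Payload 3.5 kg.
Tool frame: the origin (TCP) lies on the centre line of the jaws, within the pads' length; the fingertips stand r.nose_length ahead of it and the grasp point (between the pads) lies 3 mm ahead of it (r.nose_length is the distance from the TCP to the fingertips, in m); z points along the fingers, y is the direction in which the jaws open and shut (so a half turn about z gives the same grasp; the last joint's range is limited). The gripper opens to 85 mm and grips with 20 to 120 N. Pads are 22 mm wide; open, the fingers measure 114 mm over their backs; the gripper's body (76 mm by 85 mm) begins 54 mm behind the grasp point. The pads swing forward as they close: fully open they stand 13 mm farther back than shut.
Start: joints at [57.903, 15.837, -1.513, 72.651, 0, 84.076], TCP at [0.276, 0.561, 0.215] pointing down, gripper open.
Joint ranges: [-178.77, 178.77], [-48.84, 107.48], [-61.69, 71.31], [-111.58, 123.2], [-90, 87.43], [-180, 180]. Speed limits (degrees/s): [147.25, 147.25, 180, 180, 180, 180].

### API

Orientations are given as a 3x3 rotation matrix whose columns are the frame's x, y, z axes.
In Python, from cell import r gives the robot as it stands. The module is installed in compiled form; this text tells all that it offers.
- The arm moves only by the tool step_arm, never from a script. Its argument "increments" is a list that holds one entry, the list of rows, each a list of 7 numbers: the shift along the tool's x, y, z in mm, then the turn, a rotation vector about the tool's x, y, z in rad, then the finger opening in mm, from 0 to 85.4. In form: [[[x, y, z, wx, wy, wz, fingers], ...]]. A call has 1 to 8 rows; each row is the pose to reach, as a shift and turn from the pose commanded when the call began, along the tool's axes at that moment; what a row does not reach only later rows make up. A row lasts 1/8 s, in which the tool goes at most 62.5 mm and 10.7 degrees, less where a joint would pass 70% of its speed; a pose out of reach is approached as far as the arm can. A call with a gripper value outside its range is refused whole. The fingers move at their own pace and stop on an object; "grip_force" is the grip in N (left out, the last holds). Time passes only in rows, so rows that repeat a pose let the fingers close. It gives the time, the measured TCP pose, the force and the opening at its end, in the units of the state.
- r.state(): the state, without advancing time (a new reading comes with each control period).
- r.camera(name): name is "scene" or "top" or "wrist"; returns a dict with "color" (384x512x3 uint8, red, green, blue), "camera_matrix" (3x3 intrinsics, pixels), "k1" (the pictures are not rectified: a ray, as slopes to the right and down, at radius r is drawn at 1 + k1 r^2 times it, then the intrinsics apply), "world_to_cam" (4x4, takes a point from world to camera coordinates); the wrist camera has in their place "hand_eye" (4x4, takes a point from camera to tool coordinates, whose origin is the TCP and whose axes are the flange's). Camera axes: x right, y down, z forward; pixel columns grow to the right and rows downward; lengths in m; the calibration is good to about 2 mm. A picture is of the moment at which its call begins: read the wrist's pose just before it. There is no depth.
- r.finish_job(): hands the job in, once; it reports no verdict.
The state is a dict: "time_s": time; "joints": joint angles; "joint_vel": joint speeds; "effort": joint torques, N m; "tcp_pos": TCP position; "ee_rot": TCP orientation; "contact_force": force on the tool from outside, world axes, zero at the start; "wrist_torque": the same for the moment, N m; "width": finger opening in m.
Only numpy, scipy, OpenCV 4.12 (cv2) and the standard library are available. Lean on these libraries where they do the work, as an engineer would, in place of code of your own. Each camera call takes 0.05 s, during which the arm holds its last target. There are 200 camera calls.

## Working session

There is one attempt and no reset: what is moved stays moved. The work goes in short steps, Python scripts to look and compute and a tool call to move; the robot and the scene stay as the last step left them, time stands still between calls to the robot, and variables do not carry over. Pictures are saved under pics/ and viewed, about 12 in all and at most 16, crops included, and the job is handed in when it is done.

Besides the shell and the picture viewer there is one more tool, called after ">>>" as name(argument=value, ...) on one line, values as JSON. step_arm: Moves the arm, as the interface text tells. Its arguments: {"type":"object","properties":{"increments":{"type":"array","items":{"type":"array","items":{"type":"array","items":{"type":"number"}}}},"grip_force":{"type":"number"}},"required":["increments"]}

```bash
mkdir -p pics; python3 - <<'E'
from cell import r
import cv2,numpy as np
s=r.state();print({k:np.round(v,3).tolist() for k,v in s.items()},r.nose_length)
for n in("scene","top"):
    c=r.camera(n);cv2.imwrite(f"pics/{n}0.png",cv2.resize(c["color"][:,:,::-1],(800,600)));
    print(n,c["camera_matrix"].tolist(),c["k1"],np.round(c["world_to_cam"],4).tolist())
E
```

```text
{'time_s': 0.0, 'joints': [57.901, 15.881, -1.598, 72.652, -0.0, 84.076], 'joint_vel': [-0.005, -0.009, -0.019, -0.098, -0.046, 0.124], 'effort': [0.001, -44.551, 29.52, 0.016, 0.0, 0.0], 'tcp_pos': [0.275, 0.56, 0.214], 'ee_rot': [[-0.897, 0.441, -0.001], [0.441, 0.897, -0.002], [0.0, -0.002, -1.0]], 'contact_force': [-1.124, -0.302, 0.727], 'wrist_torque': [-0.023, -0.045, -0.053], 'width': 0.086} 0.022
scene [[427.47982771832767, 0.0, 258.82901195860654], [0.0, 427.47982771832767, 189.233218638908], [0.0, 0.0, 1.0]] -0.02954578165200558 [[0.4514, 0.8922, -0.0135, -0.2212], [0.6425, -0.3355, -0.6889, -0.3076], [-0.6192, 0.3023, -0.7247, 1.3329], [0.0, 0.0, 0.0, 1.0]]
top [[403.65509797947976, 0.0, 258.7963856991632], [0.0, 403.65509797947976, 190.29659752386118], [0.0, 0.0, 1.0]] 0.02836440846665208 [[0.0226, -0.9987, 0.0452, -0.0391], [-0.9916, -0.0282, -0.1261, 0.4805], [0.1273, -0.042, -0.991, 0.7987], [0.0, 0.0, 0.0, 1.0]]
```

View pics/top0.png

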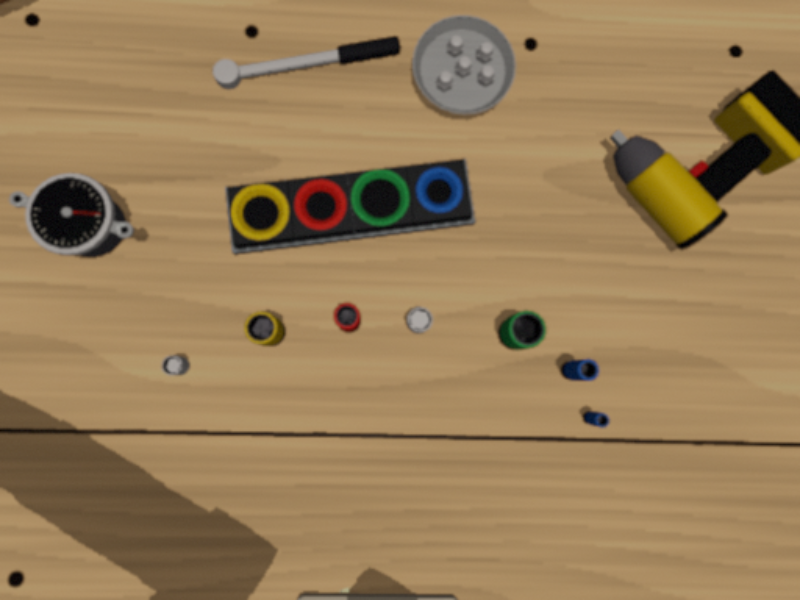

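View pics/scene0.png

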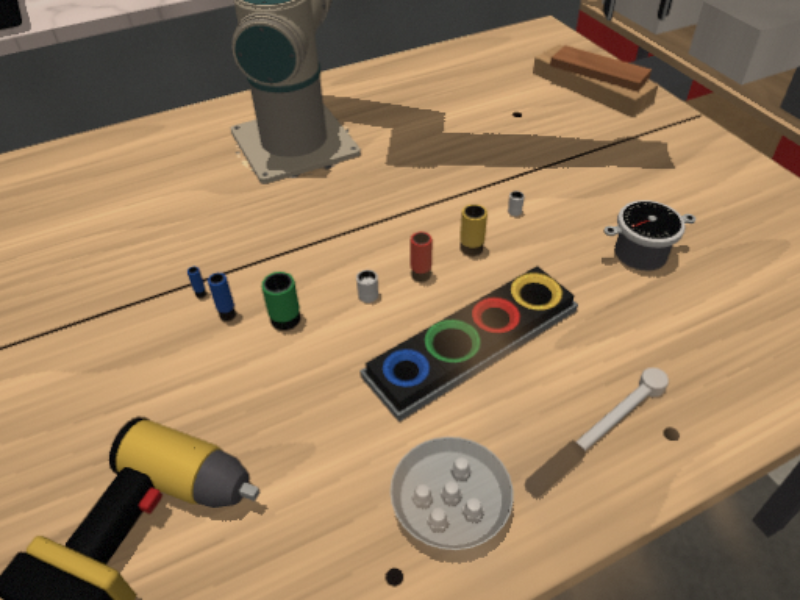

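The top view (800x600) shows four collars in a row: yellow (260,212), red (320,204), green (380,198) and blue (440,190). The sleeved sockets are yellow (264,328), red (347,317), green (523,330) and large blue (580,370). Things that could be taken for them: small blue (596,419), chrome (418,320) and (175,365), and the yellow drill. I choose the larger blue, at (580,370).

```bash
cat > h.py <<'E'
from cell import r
import cv2,numpy as np
HUE={'blue':(105,130),'red':(170,8),'yellow':(20,33),'green':(50,85)}
def mask(img,col,smin=130,vmin=40):
    h=cv2.cvtColor(img,cv2.COLOR_RGB2HSV);a,b=HUE[col];H=h[...,0]
    m=(H>=a)&(H<=b) if a<b else (H>=a)|(H<=b)
    return (m&(h[...,1]>=smin)&(h[...,2]>=vmin)).astype(np.uint8)*255
def blobs(m,amin=15):
    """[(outer contour, largest hole or None)] """
    cs,hi=cv2.findContours(m,cv2.RETR_CCOMP,cv2.CHAIN_APPROX_NONE);out=[]
    for i,c in enumerate(cs):
        if hi[0][i][3]<0 and len(c)>8 and cv2.contourArea(c)>=amin:
            ho=[cs[j] for j in range(len(cs)) if hi[0][j][3]==i]
            out.append((c,max(ho,key=cv2.contourArea) if ho else None))
    return out
def cen(c):
    M=cv2.moments(c)
    return np.array([M['m10']/M['m00'],M['m01']/M['m00']]) if M['m00']>0 else c.reshape(-1,2).mean(0)
def pose(cam,s=None):
    """camera-to-world R, origin"""
    if 'world_to_cam' in cam: T=np.linalg.inv(cam['world_to_cam'])
    else:
        W=np.eye(4);W[:3,:3]=s['ee_rot'];W[:3,3]=s['tcp_pos'];T=W@np.array(cam['hand_eye'])
    return T[:3,:3],T[:3,3]
def cast(cam,px,z,s=None):
    R,o=pose(cam,s)
    u=cv2.undistortPoints(np.float64(px).reshape(-1,1,2),np.array(cam['camera_matrix']),np.array([cam['k1'],0,0,0.]),None).reshape(-1,2)
    d=np.c_[u,np.ones(len(u))]@R.T
    return o+d*((z-o[2])/d[:,2])[:,None]
def circle(cam,c,z,s=None):
    """centre, diameter of the contour cast on plane z"""
    p=cast(cam,c.reshape(-1,2),z,s)[:,:2].astype(np.float32);e=cv2.fitEllipse(p*1000)
    return np.round(e[0],1),np.round(e[1],1)
E
python3 - <<'E'
from h import *
for n in("top","scene"):
    c=r.camera(n);img=c['color']
    for col in HUE:
        for o,h in blobs(mask(img,col)):
            q=cen(o)
            print(n,col,'px',np.round(q*800/512),'A',cv2.contourArea(o),'bbox',cv2.boundingRect(o), 'cen@50',np.round(cast(c,q,.05)[0][:2]*1000,1))
            if h is not None and len(h)>5: print('   hole@80',*circle(c,h,.08),' hole@34',*circle(c,h,.034),' outer@34',*circle(c,o,.034))
print(np.array(r.camera("wrist")['hand_eye']).round(3).tolist())
c=r.camera("top")
for px in[(418,320),(175,365),(596,419),(580,370)]: print(px,cast(c,np.array(px)*.64,.04)[0].round(3))
im=cv2.resize(c['color'][215:285,350:400,::-1],(500,700)[:2],interpolation=cv2.INTER_CUBIC)
cv2.imwrite('pics/blue.png',cv2.resize(c['color'][190:280,300:400,::-1],(600,540),interpolation=cv2.INTER_CUBIC))
E
```

```text
top blue px [592. 417.] A 38.5 bbox (375, 264, 12, 8) cen@50 [ 332.1 -267.5]
top blue px [580. 370.] A 190.5 bbox (361, 231, 21, 12) cen@50 [ 392.2 -253.6]
   hole@80 [ 392.2 -252.5] [17.4 19.9]  hole@34 [ 393.2 -268. ] [18.4 21.1]  outer@34 [ 392.6 -259. ] [23.5 44.4]
top blue px [439. 189.] A 696.5 bbox (266, 106, 31, 31) cen@50 [623.8 -67.9]
   hole@80 [612.4 -64.6] [30.4 31.1]  hole@34 [626.5 -68.9] [32.2 32.9]  outer@34 [628.9 -69.5] [63.2 64. ]
top red px [347. 316.] A 214.5 bbox (214, 194, 17, 18) cen@50 [452.5  47.2]
   hole@80 [450.6  46. ] [23.6 24.8]  hole@34 [455.1  48.3] [25.  26.2]  outer@34 [454.1  48. ] [31.5 36.2]
top red px [ 84. 212.] A 33.5 bbox (47, 134, 18, 4) cen@50 [576.3 383.3]
top red px [320. 204.] A 888.0 bbox (188, 114, 35, 34) cen@50 [598.5  86.8]
   hole@80 [588.6  83.3] [35.6 36.1]  hole@34 [601.2  87.7] [37.7 38.2]  outer@34 [603.1  88.2] [70.1 70.9]
top red px [699. 168.] A 66.5 bbox (441, 103, 13, 11) cen@50 [ 664.2 -416.7]
top yellow px [263. 328.] A 424.5 bbox (156, 199, 26, 22) cen@50 [434.8 151.8]
   hole@80 [433.8 149.8] [31.1 32.1]  hole@34 [4
[... 1655 characters left out ...]
en@50 [ 718.9 -500.3]
scene yellow px [163. 457.] A 1898.0 bbox (74, 268, 67, 55) cen@50 [ 626.7 -390.3]
scene yellow px [536. 291.] A 594.5 bbox (327, 174, 33, 25) cen@50 [603.7 157.3]
   hole@80 [629.3 134.3] [43.2 43.7]  hole@34 [595.5 164.6] [46.2 46.7]  outer@34 [590.9 168.4] [74.4 76.6]
scene yellow px [473. 230.] A 270.0 bbox (295, 132, 17, 27) cen@50 [445.8 145.1]
scene green px [282. 305.] A 325.0 bbox (168, 179, 23, 27) cen@50 [ 458.3 -180.2]
[[-0.0, -0.958, -0.287, 0.074], [1.0, -0.0, -0.0, -0.001], [0.0, -0.287, 0.958, -0.158], [0.0, 0.0, 0.0, 1.0]]
(418, 320) [ 0.451 -0.045  0.04 ]
(175, 365) [0.386 0.261 0.04 ]
(596, 419) [ 0.33  -0.276  0.04 ]
(580, 370) [ 0.392 -0.256  0.04 ]
```

View pics/blue.png

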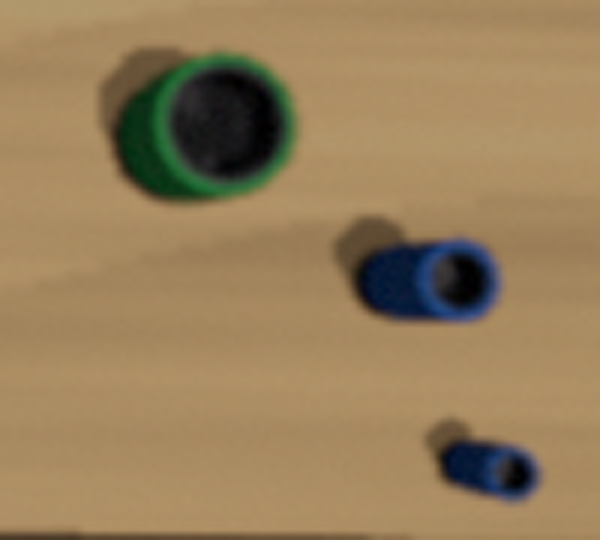

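The crop shows the large blue mouth at (460,280), green at (228,122) and the small blue decoy at (512,472). The large blue is the one to take. The collar positions from the two cameras agree and are 80 mm apart. I'll start with yellow, turning the jaws across the row.

```bash
cat >> h.py <<'E'
YAW=9.2 # tool y direction, world degrees
def go(x,y,z,yaw=YAW):
    """print the shift (mm) and turn (rad) in tool axes to reach world mm target"""
    from scipy.spatial.transform import Rotation as Ro
    s=r.state();R=np.array(s['ee_rot']);a=np.radians(yaw)
    G=np.c_[[-np.sin(a),np.cos(a),0],[np.cos(a),np.sin(a),0],[0,0,-1.]]
    print('to',[x,y,z],'shift',np.round(R.T@(np.array([x,y,z])-np.array(s['tcp_pos'])*1000),1),'turn',Ro.from_matrix(R.T@G).as_rotvec().round(4),'t',s['time_s'])
def look(col,z,name=None,smin=110):
    s=r.state();c=r.camera('wrist')
    for o,h in blobs(mask(c['color'],col,smin),150):
        print(col,'px',cen(o).round(),'A',cv2.contourArea(o),'outer',*circle(c,o,z,s),*(['hole',*circle(c,h,z,s)] if h is not None and len(h)>5 else []))
    if name: cv2.imwrite(f'pics/{name}.png',c['color'][:,:,::-1])
E
python3 -c "
from h import *
go(434,150,200)
c=r.camera('top');print(cast(c,[338,210.3],.08))"
```

```text
to [434, 150, 200] shift [-323.4 -298.7   15.2] turn [-8.000e-04  3.000e-04  9.534e-01] t 0.3
[[ 0.44037907 -0.17920209  0.08      ]]
```

>>> step_arm(increments=[[[-40,-37,2,0,0,0.12,85],[-80,-74,4,0,0,0.25,85],[-120,-111,6,0,0,0.38,85],[-160,-148,8,0,0,0.5,85],[-205,-190,10,0,0,0.63,85],[-250,-230,12,0,0,0.76,85],[-290,-268,14,0,0,0.88,85],[-323,-298,15,0,0,0.9534,85]]])

```text
time_s: 1.35
tcp_pos: [0.4346, 0.149, 0.2006]
ee_rot: [[-0.156, 0.988, 0.001], [0.988, 0.156, 0.0], [-0.0, 0.001, -1.0]]
contact_force: [1.1, 0.5, 0.4]
width: 0.0849
```

>>> step_arm(increments=[[[0,0,0,0,0,0,85],[0,0,0,0,0,0,85]]])

```text
time_s: 1.6
tcp_pos: [0.434, 0.1512, 0.2005]
ee_rot: [[-0.16, 0.987, -0.0], [0.987, 0.16, 0.0], [0.0, -0.0, -1.0]]
contact_force: [0.0, -0.7, -0.4]
width: 0.085
```

```bash
python3 -c "
from h import *
go(434,150,200)
look('yellow',.08,'w1');look('yellow',.034);look('red',.08);look('red',.034)"
```

```text
to [434, 150, 200] shift [-1.2 -0.2  0.5] turn [-0.0001 -0.0005  0.    ] t 1.6
yellow px [258. 175.] A 1625.0 outer [432.  157.3] [37.4 46.3] hole [432.9 152.6] [34.1 34.6]
yellow px [405. 177.] A 3739.0 outer [565.3 176.7] [64.7 65. ] hole [562.6 177.8] [39.8 40.5]
yellow px [257. 163.] A 523.0 outer [434.1 145. ] [41.4 53.1] hole [427.2 164.8] [3.  5.1]
yellow px [405. 177.] A 3738.5 outer [589.2 169. ] [75.5 75.8] hole [586.1 170.1] [46.8 46.9]
red px [258. 270.] A 1341.5 outer [447.8  61.5] [31.3 62. ] hole [449.9  49.1] [25.9 26. ]
red px [401. 243.] A 1410.0 outer [578.2 111.8] [47.7 59.2]
red px [258. 270.] A 1349.0 outer [452.3  35. ] [36.6 72.7] hole [454.7  20.1] [30.2 30.3]
red px [401. 243.] A 1390.0 outer [604.2  93.3] [55.7 69. ]
```

View pics/w1.png

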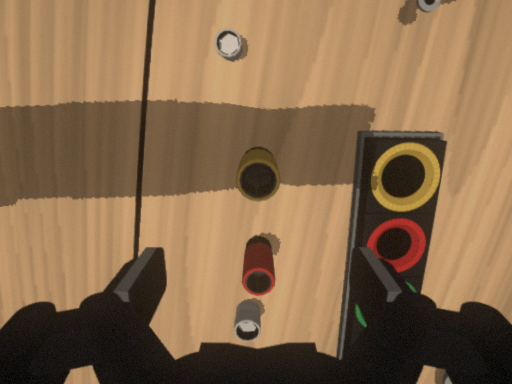

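The wrist picture shows the yellow mouth at (258,180), the red mouth at (258,282), the yellow collar at (405,177) and a chrome socket at (248,325). Wrist and top camera agree to within 3 mm, so I descend and grip yellow.

>>> step_arm(increments=[[[0,-0.5,45,0,0,0,75],[0,-0.5,90,0,0,0,70],[0,-0.5,125,0,0,0,65],[0,-0.5,135,0,0,0,60],[0,-0.5,135,0,0,0,30],[0,-0.5,135,0,0,0,30],[0,-0.5,135,0,0,0,30],[0,-0.5,135,0,0,0,30]]], grip_force=60)

```text
time_s: 2.8
tcp_pos: [0.4345, 0.1511, 0.0663]
ee_rot: [[-0.16, 0.987, 0.002], [0.987, 0.16, 0.0], [0.0, 0.002, -1.0]]
contact_force: [0.0, -0.6, -0.2]
width: 0.0301
```

>>> step_arm(increments=[[[0,0,0,0,0,0,30],[0,0,0,0,0,0,30]]])

```text
time_s: 3.05
tcp_pos: [0.4337, 0.1509, 0.0655]
ee_rot: [[-0.16, 0.987, 0.0], [0.987, 0.16, 0.0], [0.0, 0.0, -1.0]]
contact_force: [0.0, -1.0, 0.5]
width: 0.0303
```

```bash
python3 -c "
from h import *
go(590,168,130)
print(r.state()['width'],r.state()['contact_force'])"
```

```text
to [590, 168, 130] shift [ -8.1 157.1 -64.5] turn [ 0.0001 -0.     -0.0001] t 3.05
0.030295533395860497 [ 0.04023157 -0.97634108  0.54352187]
```

The width reads 30 mm, which is what I commanded, so the fingers may not be on the 41 mm socket. I'll look.

```bash
python3 -c "
from h import *
a=r.camera('wrist')['color'];b=r.camera('scene')['color'][100:240,220:400]
a=cv2.resize(a,(427,320));b=cv2.resize(b,(411,320),interpolation=cv2.INTER_CUBIC)
cv2.imwrite('pics/c2.png',np.hstack([a[:,40:],b])[:,:,::-1])"
```

```text
(no output)
```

View pics/c2.png

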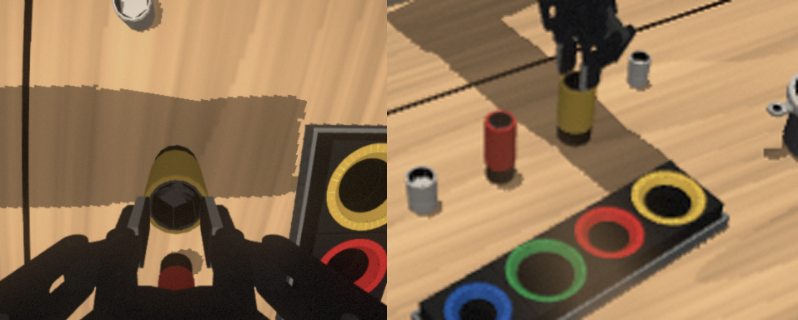

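```bash
python3 -c "
from h import *
c=r.camera('scene')
def pj(p):
    w=np.array(c['world_to_cam']);q,_=cv2.projectPoints(np.float64([p])/1000,cv2.Rodrigues(w[:3,:3])[0],w[:3,3],np.array(c['camera_matrix']),np.array([c['k1'],0,0,0.]));return q.ravel()
a=cv2.resize(c['color'][90:170,265:345],(600,600),interpolation=cv2.INTER_CUBIC)[:,:,::-1].copy()
for p,k in(((434,151,43),(0,0,255)),((434,151,80),(0,255,0)),((434,151,65),(255,0,0)),((454,154,43),(255,0,255)),((434,151,0),(255,255,255))):
    cv2.circle(a,tuple(int(v) for v in (pj(p)-[265,90])*7.5),5,k,-1)
cv2.imwrite('pics/c3.png',a)
look('yellow',.08)"
```

```text
yellow px [256. 273.] A 197.5 outer [433.4 147. ] [23.5 30.8]
yellow px [258. 205.] A 2249.0 outer [430.1 168.4] [32.6 37.4] hole [416.5 170.3] [1.  1.5]
yellow px [474. 231.] A 3158.0 outer [543.3 180.1] [42.1 54.8]
```

View pics/c3.png

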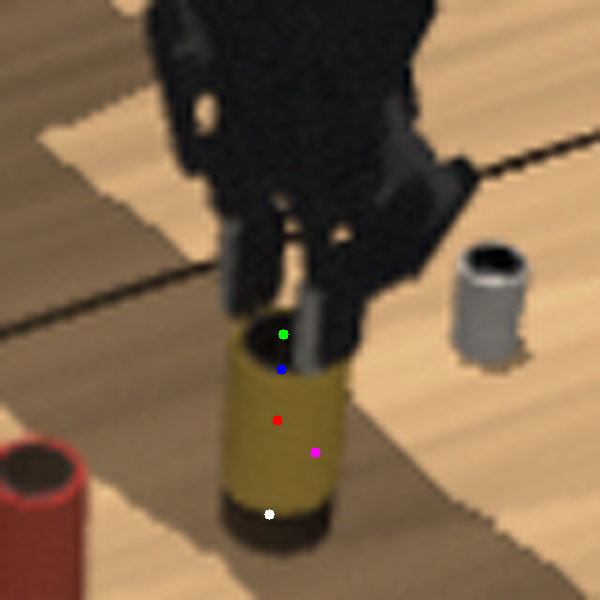

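The fingertips look level with the rim here, not 37 mm below it. I'll check the real height by comparing expected and seen pixels of known fixed points in the wrist view.

```bash
python3 - <<'E'
from h import *
s=r.state();c=r.camera('wrist');print(s['tcp_pos'],s['joints'],s['width'])
def pj(p,dz):
    W=np.eye(4);W[:3,:3]=s['ee_rot'];W[:3,3]=s['tcp_pos'];W[2,3]+=dz;T=np.linalg.inv(W@np.array(c['hand_eye']))
    return cv2.projectPoints(np.float64([p])/1000,cv2.Rodrigues(T[:3,:3])[0],T[:3,3],np.array(c['camera_matrix']),np.array([c['k1'],0,0,0.]))[0].ravel().round()
for dz in(0,.02,.037): print(dz,'chrome',pj((386,261,38),dz),'collar c',pj((590,168,34),dz),'red collar c',pj((603,89,34),dz),'rim',pj((433.5,151,80),dz),'rimL/R',pj((412.5,151,80),dz),pj((454,151,80),dz))
t=np.array(s['tcp_pos'])*1000
for k in(22,0,-15): print('tips tool z',k,pj((t[0]-15,t[1]-2.4,t[2]-k),0),pj((t[0]+15,t[1]+2.4,t[2]-k),0))
cv2.imwrite('pics/c4.png',cv2.resize(c['color'][:,:,::-1],(800,600),interpolation=cv2.INTER_CUBIC))
E
```

```text
[0.4335612  0.15089372 0.0653534 ] [ 1.11125437e+01  6.92932963e+00 -3.23682853e+01  5.07113717e+01
  2.49296245e-04  9.19124240e+01] 0.030033691269012258
0 chrome [204.  15.] collar c [494. 228.] red collar c [470. 327.] rim [259. 251.] rimL/R [218. 244.] [300. 256.]
0.02 chrome [210.  23.] collar c [475. 217.] red collar c [455. 311.] rim [259. 234.] rimL/R [222. 229.] [295. 239.]
0.037 chrome [213.  29.] collar c [462. 210.] red collar c [444. 298.] rim [259. 223.] rimL/R [225. 218.] [292. 228.]
tips tool z 22 [234. 223.] [284. 223.]
tips tool z 0 [231. 238.] [287. 238.]
tips tool z -15 [229. 251.] [290. 251.]
```

View pics/c4.png

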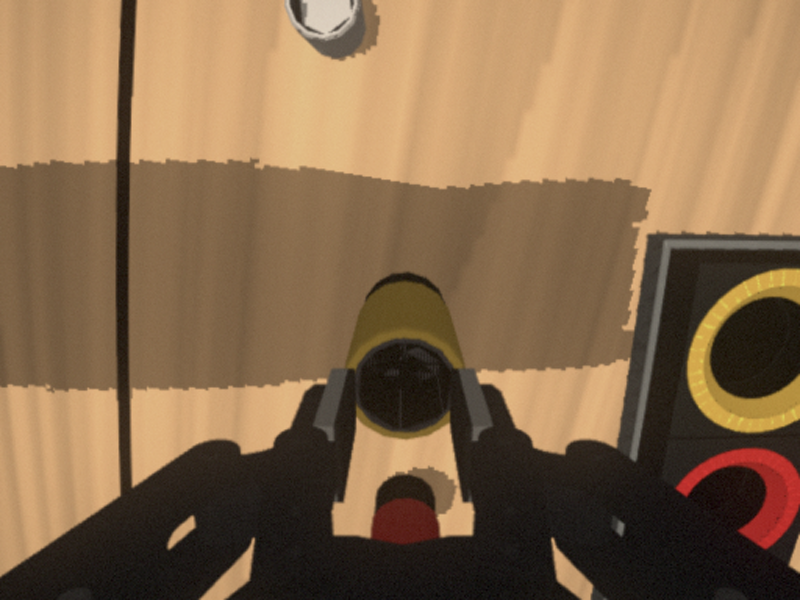

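Picture c4 shows the yellow mouth at (405,385), with the pad tips at (345,370) and (465,370), level with the rim. So the tips seem to reach less far ahead than stated. Going 28 mm lower is safe either way: the nominal tips would be at z 15 and the body at z 94. I'll open, lower and grip again.

>>> step_arm(increments=[[[0,0,0,0,0,0,65],[0,0,0,0,0,0,65],[0,0,0,0,0,0,65],[0,0,10,0,0,0,65],[0,0,20,0,0,0,65],[0,0,28,0,0,0,65],[0,0,28,0,0,0,65]]])

```text
time_s: 4.18
tcp_pos: [0.4325, 0.1507, 0.0363]
ee_rot: [[-0.16, 0.987, -0.002], [0.987, 0.16, -0.0], [-0.0, -0.002, -1.0]]
contact_force: [-0.2, 1.0, -0.5]
width: 0.0651
```

>>> step_arm(increments=[[[0,0,0,0,0,0,35],[0,0,0,0,0,0,35],[0,0,0,0,0,0,35],[0,0,0,0,0,0,35],[0,0,0,0,0,0,35],[0,0,0,0,0,0,35]]])

```text
time_s: 4.92
tcp_pos: [0.4343, 0.151, 0.0379]
ee_rot: [[-0.16, 0.987, 0.001], [0.987, 0.16, 0.0], [0.0, 0.001, -1.0]]
contact_force: [-0.3, 0.2, 4.7]
width: 0.0392
```

```bash
python3 - <<'E'
from h import *
s=r.state();print(s['tcp_pos'],s['width'],s['contact_force'],r.nose_length)
a=r.camera('wrist')['color'][150:384,130:390];b=r.camera('scene')['color'][90:170,260:350]
a=cv2.resize(a,(400,360));b=cv2.resize(b,(400,360),interpolation=cv2.INTER_CUBIC)
cv2.imwrite('pics/c5.png',np.hstack([a,b])[:,:,::-1])
E
```

```text
[0.43427793 0.15103947 0.03789757] 0.03924874954781239 [-0.32755066  0.19047332  4.6655525 ] 0.022
```

View pics/c5.png

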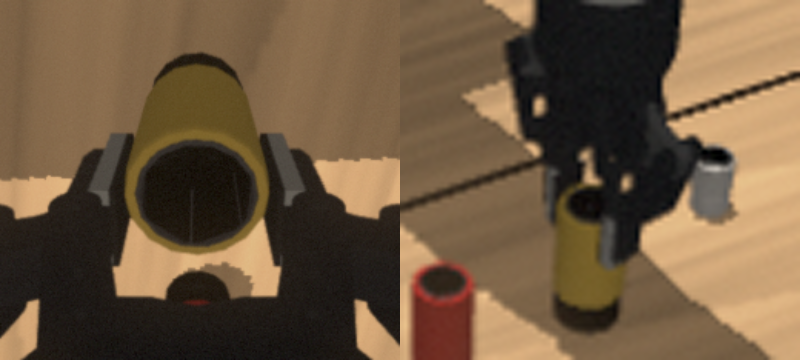

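Picture c5 shows the pads closed on the sleeve at (115,170) and (285,170), width 39 mm, with the tips at about z 55. The tips therefore really sit about 37 mm further back than the stated nose length, and I'll use this TCP height for the other sockets. Now I lift yellow and carry it.

>>> step_arm(increments=[[[0,0,-15,0,0,0,35],[0,0,-40,0,0,0,35],[0,0,-65,0,0,0,35],[-2,40,-65,0,0,0,35],[-4,85,-65,0,0,0,35],[-6,125,-65,0,0,0,35],[-8,156.4,-65,0,0,0,35],[-8,156.4,-65,0,0,0,35]]], grip_force=70)

```text
time_s: 6.02
tcp_pos: [0.5908, 0.1679, 0.1017]
ee_rot: [[-0.159, 0.987, -0.0], [0.987, 0.159, -0.0], [-0.0, -0.0, -1.0]]
contact_force: [-0.1, 0.6, -3.8]
width: 0.0396
```

```bash
python3 - <<'E'
from h import *
go(590,168,50);print(r.state()['width'])
a=r.camera('wrist')['color'];b=r.camera('scene')['color'][110:220,280:390]
cv2.imwrite('pics/c6.png',np.hstack([cv2.resize(a,(400,300)),cv2.resize(b,(300,300),interpolation=cv2.INTER_CUBIC)])[:,:,::-1])
E
```

```text
to [590, 168, 50] shift [ 0.2 -0.7 51.7] turn [-0.0003  0.0001 -0.0005] t 6.025
0.0396335442174464
```

View pics/c6.png

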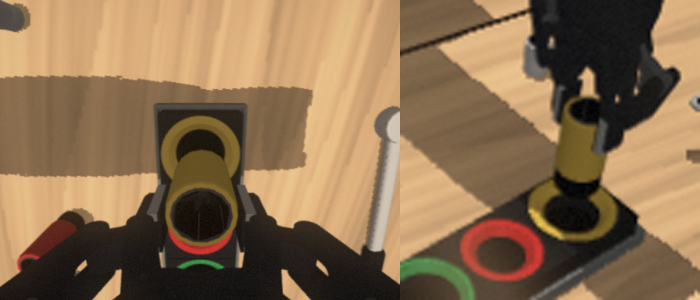

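Yellow hangs upright above its own collar, with the mouth at (203,215) and the collar at (200,150) in the wrist view. Lowering.

>>> step_arm(increments=[[[0,-0.5,15,0,0,0,35],[0,-0.5,30,0,0,0,35],[0,-0.5,40,0,0,0,35],[0,-0.5,46,0,0,0,35],[0,-0.5,50,0,0,0,35],[0,-0.5,52,0,0,0,35],[0,-0.5,52,0,0,0,35]]])

```text
time_s: 7.0
tcp_pos: [0.5891, 0.168, 0.0506]
ee_rot: [[-0.16, 0.987, 0.0], [0.987, 0.16, 0.0], [-0.0, 0.0, -1.0]]
contact_force: [0.3, 0.1, -4.4]
width: 0.039
```

>>> step_arm(increments=[[[0,0,1,0,0,0,35],[0,0,2,0,0,0,35],[0,0,2,0,0,0,35]]])

```text
time_s: 7.38
tcp_pos: [0.5895, 0.1681, 0.05]
ee_rot: [[-0.16, 0.987, 0.001], [0.987, 0.16, 0.0], [-0.0, 0.001, -1.0]]
contact_force: [-3.4, -0.6, 5.8]
width: 0.0395
```

>>> step_arm(increments=[[[0,0,0,0,0,0,65],[0,0,0,0,0,0,65],[0,0,0,0,0,0,65],[0,0,-40,0,0,0,65],[0,0,-90,0,0,0,65],[-33,-52,-130,0,0,0,65],[-66,-104,-130,0,0,0,65],[-97,-156.6,-130,0,0,0,65]]])

```text
time_s: 8.38
tcp_pos: [0.455, 0.0507, 0.1795]
ee_rot: [[-0.161, 0.987, 0.003], [0.987, 0.161, -0.001], [-0.001, 0.003, -1.0]]
contact_force: [-0.1, -1.6, 0.7]
width: 0.0649
```

>>> step_arm(increments=[[[0,0,0,0,0,0,65],[0,0,0,0,0,0,65]]])

```text
time_s: 8.62
tcp_pos: [0.4557, 0.0516, 0.1787]
ee_rot: [[-0.159, 0.987, 0.002], [0.987, 0.159, 0.0], [-0.0, 0.002, -1.0]]
contact_force: [0.6, 0.8, 0.8]
width: 0.0651
```

```bash
python3 - <<'E'
from h import *
go(450,47,38)
look('red',.08,'w7');look('red',.034);look('yellow',.092)
E
```

```text
to [450, 47, 38] shift [ -3.6  -6.7 140.7] turn [ 0.0019  0.0001 -0.0006] t 8.625
red px [252. 184.] A 1453.0 outer [449.8  53.9] [31.  43.6] hole [450.4  48.8] [25.8 26.5]
red px [412. 160.] A 3793.0 outer [577.9  95.1] [59.  59.2] hole [575.1  95.7] [31.9 32.6]
red px [251. 184.] A 1461.0 outer [450.7  41.5] [36.6 51.6] hole [451.4  35.3] [30.3 31.4]
red px [411. 161.] A 3776.0 outer [601.9  89.9] [69.3 69.8] hole [597.4  90.7] [35.7 38.3]
yellow px [428.  74.] A 6310.0 outer [566.4 162.1] [58.8 76.5] hole [587.7 169.1] [33.6 33.7]
```

View pics/w7.png

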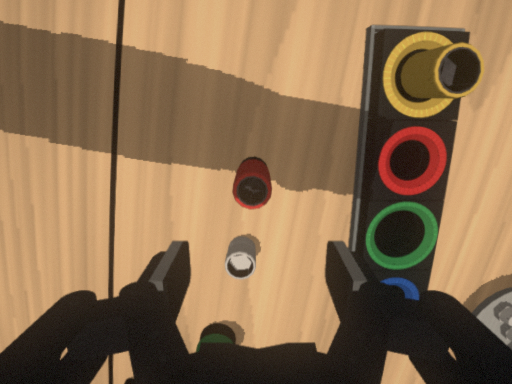

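In w7 yellow stands in its pocket, rim at (458,68), concentric as measured. The red mouth is at (252,190), chrome_b at (240,262) and the red collar at (412,160). Now I grip red.

>>> step_arm(increments=[[[-3,-6,40,0,0,0,60],[-3,-6,80,0,0,0,60],[-3,-6,115,0,0,0,60],[-3,-6,135,0,0,0,60],[-3,-6,141,0,0,0,60],[-3,-6,141,0,0,0,28],[-3,-6,141,0,0,0,28],[-3,-6,141,0,0,0,28]]], grip_force=60)

```text
time_s: 9.78
tcp_pos: [0.451, 0.0478, 0.0383]
ee_rot: [[-0.16, 0.987, 0.003], [0.987, 0.16, 0.0], [-0.0, 0.003, -1.0]]
contact_force: [0.3, 0.5, 0.4]
width: 0.0325
```

>>> step_arm(increments=[[[0,0,0,0,0,0,28],[0,0,0,0,0,0,28],[0,0,0,0,0,0,28]]])

```text
time_s: 10.15
tcp_pos: [0.4511, 0.0478, 0.0383]
ee_rot: [[-0.16, 0.987, 0.003], [0.987, 0.16, 0.0], [-0.0, 0.003, -1.0]]
contact_force: [1.0, 0.7, 5.5]
width: 0.0323
```

```bash
python3 - <<'E'
from h import *
go(602.8,89.2,103)
E
```

```text
to [602.8, 89.2, 103] shift [ 16.6 156.6 -64.3] turn [0.0026 0.0003 0.    ] t 10.15
```

>>> step_arm(increments=[[[0,0,-15,0,0,0,28],[0,0,-40,0,0,0,28],[0,0,-65,0,0,0,28],[4,40,-65,0,0,0,28],[9,85,-65,0,0,0,28],[13,125,-65,0,0,0,28],[16.5,156.5,-65,0.0026,0,0,28],[16.5,156.5,-65,0.0026,0,0,28]]], grip_force=70)

```text
time_s: 11.15
tcp_pos: [0.6029, 0.0894, 0.1021]
ee_rot: [[-0.16, 0.987, -0.003], [0.987, 0.16, -0.001], [-0.0, -0.003, -1.0]]
contact_force: [-1.5, -0.2, -2.1]
width: 0.0321
```

```bash
python3 - <<'E'
from h import *
go(602.8,89.2,50)
E
```

```text
to [602.8, 89.2, 50] shift [-0.1  0.1 52.1] turn [-0.0029  0.0002  0.0006] t 11.15
```

>>> step_arm(increments=[[[0,0,15,-0.0026,0,0,28],[0,0,30,-0.0026,0,0,28],[0,0,40,-0.0026,0,0,28],[0,0,46,-0.0026,0,0,28],[0,0,50,-0.0026,0,0,28],[0,0,52,-0.0026,0,0,28],[0,0,53,-0.0026,0,0,28],[0,0,53,-0.0026,0,0,28]]])

```text
time_s: 12.15
tcp_pos: [0.6015, 0.089, 0.0504]
ee_rot: [[-0.16, 0.987, 0.0], [0.987, 0.16, -0.0], [-0.0, 0.0, -1.0]]
contact_force: [-2.7, -0.1, 5.0]
width: 0.0319
```

>>> step_arm(increments=[[[0,0,0,0,0,0,60],[0,0,0,0,0,0,60],[0,0,0,0,0,0,60],[0,0,-50,0,0,0,60],[0,0,-100,0,0,0,65],[-35,-30,-130,0,0,0,70],[-75,-65,-130,0,0,0,75],[-110,-100,-130,0,0,0,75]]])

```text
time_s: 13.15
tcp_pos: [0.5202, -0.0369, 0.1802]
ee_rot: [[-0.16, 0.987, 0.002], [0.987, 0.16, -0.001], [-0.001, 0.002, -1.0]]
contact_force: [-0.1, -0.3, -0.6]
width: 0.0754
```

```bash
python3 - <<'E'
from h import *
go(440.4,-179,160)
E
```

```text
to [440.4, -179, 160] shift [-127.5 -101.6   20.1] turn [0.0021 0.0011 0.0004] t 13.15
```

>>> step_arm(increments=[[[-40,-32,0,0,0,0,75],[-80,-64,0,0,0,0,75],[-115,-90,0,0,0,0,75],[-127.5,-101.5,0,0.002,0,0,75],[-127.5,-101.5,0,0.002,0,0,75],[-127.5,-101.5,0,0.002,0,0,75]]])

```text
time_s: 13.9
tcp_pos: [0.441, -0.1768, 0.1793]
ee_rot: [[-0.161, 0.987, -0.002], [0.987, 0.161, 0.0], [0.0, -0.002, -1.0]]
contact_force: [-0.5, -0.3, 0.3]
width: 0.0751
```

```bash
python3 - <<'E'
from h import *
go(440.4,-179,38)
look('green',.08,'w8',90);look('green',.034,None,90);look('blue',.034);look('blue',.08)
E
```

```text
to [440.4, -179, 38] shift [ -2.1  -0.8 141.3] turn [-0.0015 -0.0005  0.0011] t 13.9
green px [267. 168.] A 204.0 outer [475.5 -41.3] [ 69.9 228.4] hole [ 442.5 -151.3] [2.2 4.9]
green px [478.  32.] A 1108.5 outer [583.7 -13.8] [46.6 56.2]
green px [261. 179.] A 247.0 outer [ 441.5 -187.9] [49.4 53.8] hole [ 445.6 -161.9] [3.6 4. ]
green px [478.  32.] A 1110.5 outer [611.4   2.3] [54.9 66.1]
blue px [191. 257.] A 495.5 outer [ 384.1 -276.7] [28.2 28.7] hole [ 384.1 -277.5] [25.5 26. ]
blue px [472.  96.] A 3300.0 outer [627.4 -67.7] [61.9 62.1] hole [623.2 -68.7] [34.5 34.8]
blue px [191. 257.] A 496.5 outer [ 390.9 -250.6] [24.  24.4] hole [ 390.9 -251.3] [21.7 22.2]
blue px [473.  96.] A 3296.5 outer [597.3 -73.4] [52.5 52.7] hole [593.8 -74.3] [29.4 29.5]
```

View pics/w8.png

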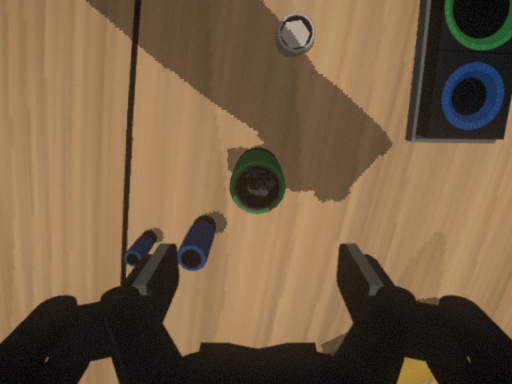

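In w8 the green mouth is at about (258,187), the large blue mouth at (192,258), the small blue decoy at (134,257) and the blue collar at (472,96). I'll refine green with a lower saturation and brightness threshold.

```bash
python3 - <<'E'
from h import *
s=r.state();c=r.camera('wrist')
print(cast(c,[258,187],.08,s))
for smin,v in((80,15),(60,20)):
  for o,h in blobs(mask(c['color'],'green',smin,v),400):
    print(cen(o).round(),circle(c,o,.08,s), circle(c,h,.08,s) if h is not None and len(h)>5 else None)
E
```

```text
[[ 0.43994893 -0.17568128  0.08      ]]
[479.  32.] (array([583.3, -13.5]), array([46.1, 55.9])) None
[479.  32.] (array([583.8, -14.4]), array([46.2, 56.5])) None
```

>>> step_arm(increments=[[[-0.6,-0.8,40,0,0,0,75],[-0.6,-0.8,80,0,0,0,75],[-0.6,-0.8,115,0,0,0,75],[-0.6,-0.8,135,0,0,0,75],[-0.6,-0.8,141,-0.0015,0,0,75],[-0.6,-0.8,141,-0.0015,0,0,42],[-0.6,-0.8,141,-0.0015,0,0,42],[-0.6,-0.8,141,-0.0015,0,0,42]]], grip_force=60)

```text
time_s: 15.15
tcp_pos: [0.4409, -0.1789, 0.0397]
ee_rot: [[-0.16, 0.987, 0.002], [0.987, 0.16, -0.001], [-0.002, 0.002, -1.0]]
contact_force: [0.2, -0.7, 2.2]
width: 0.0462
```

>>> step_arm(increments=[[[0,0,0,0,0,0,42],[0,0,0,0,0,0,42],[0,0,0,0,0,0,42]]], grip_force=80)

```text
time_s: 15.52
tcp_pos: [0.4409, -0.179, 0.0397]
ee_rot: [[-0.16, 0.987, 0.002], [0.987, 0.16, -0.001], [-0.001, 0.002, -1.0]]
contact_force: [0.8, 1.4, 6.8]
width: 0.0455
```

```bash
python3 - <<'E'
from h import *
go(615,9.2,103)
E
```

```text
to [615, 9.2, 103] shift [157.8 202.1 -63.1] turn [0.002  0.0015 0.0001] t 15.525
```

>>> step_arm(increments=[[[0,0,-15,0,0,0,42],[0,0,-45,0,0,0,42],[0,0,-70,0,0,0,42],[30,40,-70,0,0,0,42],[65,80,-70,0,0,0,42],[95,120,-70,0,0,0,42],[125,160,-70,0,0,0,42],[150,190,-70,0,0,0,42]]])

```text
time_s: 16.52
tcp_pos: [0.6031, 0.0016, 0.1076]
ee_rot: [[-0.161, 0.987, -0.003], [0.987, 0.161, -0.0], [0.0, -0.003, -1.0]]
contact_force: [0.7, -0.4, -5.0]
width: 0.0458
```

```bash
python3 - <<'E'
from h import *
go(615,9,104);print(r.state()['width'])
E
```

```text
to [615, 9, 104] shift [ 5.4 12.9  3.6] turn [-0.0025 -0.0001  0.0008] t 16.525
0.045843218648099204
```

>>> step_arm(increments=[[[6,12.5,3,0,0,0,42],[6,12.5,3,-0.002,0,0,42],[6,12.5,3,-0.002,0,0,42]]])

```text
time_s: 16.9
tcp_pos: [0.6127, 0.0071, 0.1046]
ee_rot: [[-0.159, 0.987, -0.001], [0.987, 0.159, -0.0], [-0.0, -0.001, -1.0]]
contact_force: [-0.2, 0.5, -5.9]
width: 0.0458
```

```bash
python3 - <<'E'
from h import *
go(615,9,50)
a=r.camera('wrist')['color'];b=r.camera('scene')['color'][120:240,230:390]
cv2.imwrite('pics/c9.png',np.hstack([cv2.resize(a,(400,300)),cv2.resize(b,(400,300),interpolation=cv2.INTER_CUBIC)])[:,:,::-1])
E
```

```text
to [615, 9, 50] shift [ 1.5  2.7 54.6] turn [-0.0013  0.     -0.001 ] t 16.9
```

View pics/c9.png

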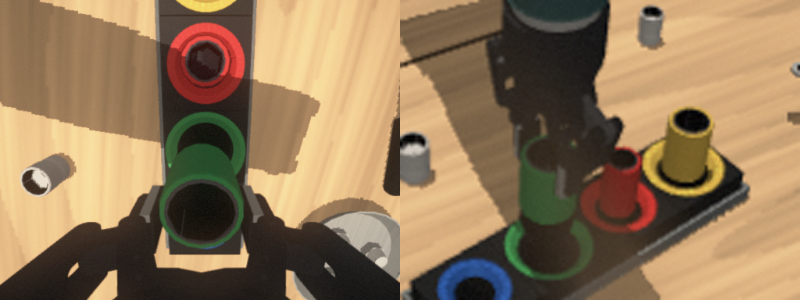

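Picture c9 shows red and yellow seated in their collars and green hanging upright over the green collar, mouth at (200,212) and collar at (205,145). Lowering green.

>>> step_arm(increments=[[[1,2.5,15,0,0,0,42],[1,2.5,30,0,0,0,42],[1,2.5,42,0,0,0,42],[1,2.5,48,0,0,0,42],[1,2.5,52,0,0,0,42],[1,2.5,54,0,0,0,42],[1,2.5,54,0,0,0,42]]])

```text
time_s: 17.88
tcp_pos: [0.6172, 0.0094, 0.0519]
ee_rot: [[-0.16, 0.987, 0.002], [0.987, 0.16, 0.0], [-0.0, 0.002, -1.0]]
contact_force: [-1.3, 1.7, -3.0]
width: 0.0457
```

>>> step_arm(increments=[[[0,-1.5,1,0,0,0,42],[0,-1.5,2,0,0,0,42],[0,-1.5,2,0,0,0,42]]])

```text
time_s: 18.25
tcp_pos: [0.6171, 0.0093, 0.0518]
ee_rot: [[-0.16, 0.987, 0.005], [0.987, 0.16, 0.0], [-0.0, 0.005, -1.0]]
contact_force: [-1.2, 1.8, 6.7]
width: 0.046
```

>>> step_arm(increments=[[[0,0,0,0,0,0,72],[0,0,0,0,0,0,72],[0,0,0,0,0,0,72],[0,0,-50,0,0,0,72],[0,0,-100,0,0,0,65],[-30,-36,-130,0,0,0,60],[-65,-78,-130,0,0,0,48],[-100,-120,-130,0,0,0,46]]])

```text
time_s: 19.25
tcp_pos: [0.5123, -0.1099, 0.1798]
ee_rot: [[-0.161, 0.987, 0.003], [0.987, 0.161, -0.001], [-0.001, 0.003, -1.0]]
contact_force: [0.2, -1.9, 0.2]
width: 0.0459
```

>>> step_arm(increments=[[[-35,-40,0,0,0,0,46],[-75,-85,0,0,0,0,46],[-105,-125,0,0,0,0,46],[-122,-144,0,0,0,0,46],[-122,-144,0,0,0,0,46],[-122,-144,0,0,0,0,46]]])

```text
time_s: 20.0
tcp_pos: [0.3904, -0.2519, 0.1788]
ee_rot: [[-0.16, 0.987, 0.002], [0.987, 0.16, 0.001], [0.0, 0.002, -1.0]]
contact_force: [1.0, 0.7, -0.6]
width: 0.0461
```

```bash
python3 - <<'E'
from h import *
go(391.7,-252.5,38)
look('blue',.08,'w10');look('blue',.034)
E
```

```text
to [391.7, -252.5, 38] shift [ -0.8   0.9 140.8] turn [ 0.0019 -0.0003  0.0001] t 20.0
```

View pics/w10.png

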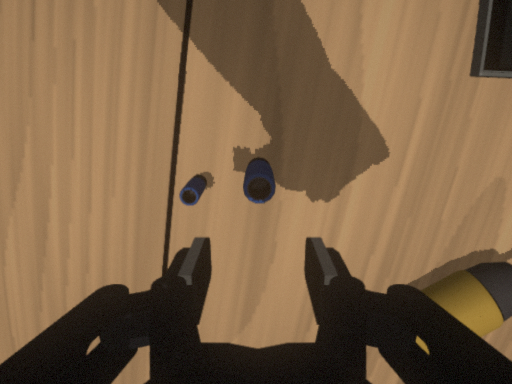

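w10 shows the large blue mouth at (260,188), centred between the jaws, and the decoy at (190,196), clear of the 46 mm opening. Gripping.

>>> step_arm(increments=[[[-0.8,1,40,0.002,0,0,46],[-0.8,1,80,0.002,0,0,46],[-0.8,1,110,0.002,0,0,46],[-0.8,1,132,0.002,0,0,46],[-0.8,1,141,0.002,0,0,46],[-0.8,1,141,0.002,0,0,46],[-0.8,1,141,0.002,0,0,22],[-0.8,1,141,0.002,0,0,22]]], grip_force=60)

```text
time_s: 21.1
tcp_pos: [0.3924, -0.2536, 0.0391]
ee_rot: [[-0.16, 0.987, 0.001], [0.987, 0.16, -0.002], [-0.002, 0.001, -1.0]]
contact_force: [-0.5, 0.1, 2.0]
width: 0.0261
```

>>> step_arm(increments=[[[0,0,0,0,0,0,22],[0,0,0,0,0,0,22],[0,0,0,0,0,0,22]]])

```text
time_s: 21.48
tcp_pos: [0.3924, -0.2536, 0.0391]
ee_rot: [[-0.16, 0.987, 0.002], [0.987, 0.16, -0.001], [-0.002, 0.001, -1.0]]
contact_force: [-0.7, 0.5, 5.6]
width: 0.0263
```

>>> step_arm(increments=[[[0,0,-15,0,0,0,22],[0,0,-45,0,0,0,22],[0,0,-75,0,0,0,22],[20,40,-75,0,0,0,22],[45,80,-75,0,0,0,22],[65,120,-75,0,0,0,22],[90,160,-75,0,0,0,22],[110,200,-75,0,0,0,22]]])

```text
time_s: 22.48
tcp_pos: [0.5716, -0.1109, 0.1129]
ee_rot: [[-0.16, 0.987, -0.002], [0.987, 0.16, -0.0], [0.0, -0.002, -1.0]]
contact_force: [1.0, -1.3, -2.5]
width: 0.026
```

>>> step_arm(increments=[[[0,0,0,0,0,0,22],[0,0,0,0,0,0,22]]])

```text
time_s: 22.72
tcp_pos: [0.5703, -0.1121, 0.1125]
ee_rot: [[-0.16, 0.987, -0.002], [0.987, 0.16, -0.0], [0.0, -0.002, -1.0]]
contact_force: [-0.6, -0.0, -2.9]
width: 0.0261
```

```bash
python3 - <<'E'
from h import *
go(628.6,-69.2,105);print(r.state()['width'],r.state()['contact_force'])
E
```

```text
to [628.6, -69.2, 105] shift [33.  64.5  7.4] turn [-0.0024 -0.0003  0.0004] t 22.725
0.02611095503030724 [-0.58913964 -0.02020936 -2.85750586]
```

>>> step_arm(increments=[[[16,32,7,-0.002,0,0,22],[32.5,64.5,7,-0.002,0,0,22],[32.5,64.5,7,-0.002,0,0,22],[32.5,64.5,7,-0.002,0,0,22]]])

```text
time_s: 23.22
tcp_pos: [0.6281, -0.0706, 0.1054]
ee_rot: [[-0.159, 0.987, -0.001], [0.987, 0.159, 0.0], [0.0, -0.001, -1.0]]
contact_force: [-1.2, -0.1, -1.8]
width: 0.0262
```

```bash
python3 - <<'E'
from h import *
go(628.6,-70,51)
a=r.camera('wrist')['color'];b=r.camera('scene')['color'][150:270,210:370]
cv2.imwrite('pics/c11.png',np.hstack([cv2.resize(a,(400,300)),cv2.resize(b,(400,300),interpolation=cv2.INTER_CUBIC)])[:,:,::-1])
E
```

```text
to [628.6, -70, 51] shift [ 0.6  0.6 54.4] turn [-0.0006 -0.0002 -0.001 ] t 23.225
```

View pics/c11.png

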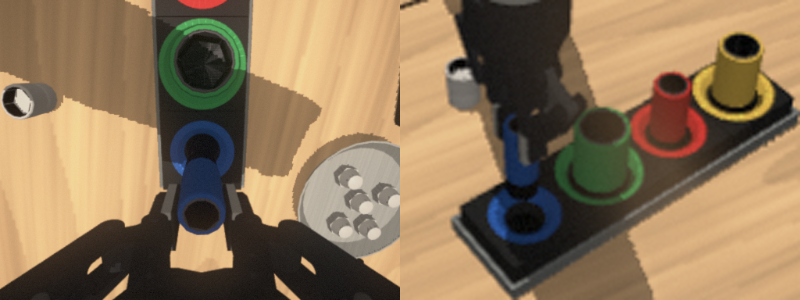

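Green, red and yellow are seated. Blue, mouth at (202,215), is aligned with its collar at (202,145). Lowering.

>>> step_arm(increments=[[[0.5,0.5,15,0,0,0,22],[0.5,0.5,30,0,0,0,22],[0.5,0.5,42,0,0,0,22],[0.5,0.5,48,0,0,0,22],[0.5,0.5,52,0,0,0,22],[0.5,0.5,54,0,0,0,22],[0.5,0.5,55,0,0,0,22],[0.5,0.5,55,0,0,0,22]]])

```text
time_s: 24.32
tcp_pos: [0.6307, -0.0694, 0.0512]
ee_rot: [[-0.16, 0.987, 0.002], [0.987, 0.16, 0.0], [-0.0, 0.002, -1.0]]
contact_force: [-0.3, -0.3, -1.5]
width: 0.0265
```

>>> step_arm(increments=[[[0,-1.5,1,0,0,0,22],[0,-1.5,2,0,0,0,22],[0,-1.5,2,0,0,0,22]]])

```text
time_s: 24.7
tcp_pos: [0.6306, -0.0695, 0.0511]
ee_rot: [[-0.16, 0.987, 0.005], [0.987, 0.16, 0.0], [-0.001, 0.005, -1.0]]
contact_force: [0.1, 1.8, 7.3]
width: 0.0266
```

Floor contact at TCP z 51, as expected. I'll release, retreat up and towards the base, then do the last check.

>>> step_arm(increments=[[[0,0,0,0,0,0,60],[0,0,0,0,0,0,60],[0,0,0,0,0,0,60],[0,0,-40,0,0,0,60],[0,0,-90,0,0,0,60],[0,0,-140,0,0,0,60],[-40,-45,-160,0,0,0,60],[-80,-90,-160,0,0,0,60]]])

```text
time_s: 25.7
tcp_pos: [0.5537, -0.1642, 0.2113]
ee_rot: [[-0.162, 0.987, 0.006], [0.987, 0.162, -0.002], [-0.003, 0.006, -1.0]]
contact_force: [0.3, -2.5, 0.1]
width: 0.0599
```

>>> step_arm(increments=[[[-45,-40,0,0,0,0,60],[-90,-80,0,0,0,0,60],[-135,-120,0,0,0,0,60],[-180,-150,0,0,0,0,60],[-180,-150,0,0,0,0,60],[-180,-150,0,0,0,0,60]]])

```text
time_s: 26.45
tcp_pos: [0.4329, -0.3643, 0.208]
ee_rot: [[-0.159, 0.987, 0.001], [0.987, 0.159, 0.001], [0.001, 0.001, -1.0]]
contact_force: [0.2, -0.2, 0.3]
width: 0.0602
```

```bash
python3 - <<'E'
from h import *
for n in('top','scene'):
    c=r.camera(n)
    for col in HUE:
        for o,h in blobs(mask(c['color'],col,110,30),100):
            if h is not None and len(h)>5: print(n,col,'hole@92',*circle(c,h,.092),'outer@34',*circle(c,o,.034))
    if n=='top': a=cv2.resize(c['color'][90:290,80:420],(700,412))
    else: cv2.imwrite('pics/fin.png',np.vstack([cv2.resize(a,(510,300)),cv2.resize(c['color'][90:280,100:423],(510,300))])[:,:,::-1])
E
```

```text
top blue hole@92 [628.9 -69.3] [16.5 17.8] outer@34 [629.6 -70. ] [63.7 66.8]
top red hole@92 [600.6  87.4] [22.3 23.9] outer@34 [603.1  88.2] [70.6 71.3]
top yellow hole@92 [588.7 167.3] [30.4 31.8] outer@34 [590.2 167.1] [77.6 78.9]
top green hole@92 [586.8   7.9] [25.6 37.5] outer@34 [615.7   9.3] [75.  79.1]
scene blue hole@92 [676.4 -90. ] [22.8 28.9] outer@34 [623.  -65.1] [59.3 83.1]
scene red hole@92 [651.6  52.7] [33.  37.1] outer@34 [593.4  98.2] [ 63.8 105.5]
scene yellow hole@92 [591.5 167.9] [32.3 33.6] outer@34 [580.1 178.6] [ 70.9 120.5]
```

View pics/fin.png

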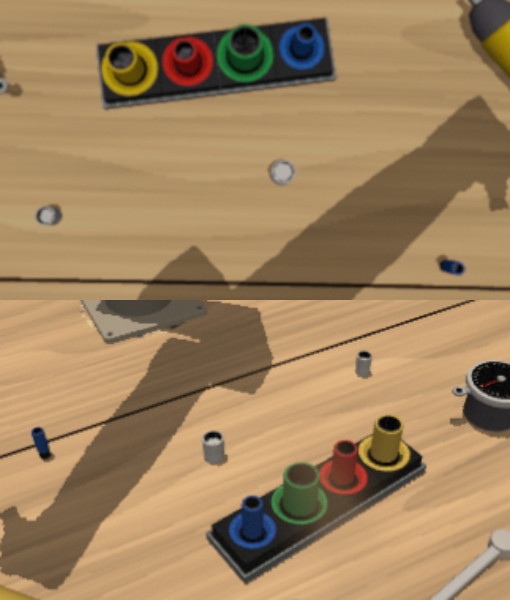

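Both views show the four sockets upright in their own collars, and the chrome sockets and the blue decoy standing where they were. Handing in.

```bash
python3 -c "
from cell import r
print(r.finish_job(), r.state()['time_s'])"
```

```text
the job is handed in; nothing more can be done
the job is handed in; nothing more can be done
```

All four sleeved sockets (yellow, red, green, and the larger blue) now stand upright, mouth up, in the pockets of their own colour. The job was handed in at about 26.5 s on the robot's clock. I did not touch the chrome sockets or the small blue look-alike, and they look unmoved in the last pictures.

**What went wrong:** the first grip on yellow closed on nothing. The fingertips sat about 37 mm further back than `r.nose_length` says, so they closed above the rim. I opened, went 28 mm lower and gripped normally, then used that lower height for the other sockets.

**Last checks:**
- **Seating:** each socket met the pocket floor about 12 mm above its height on the bench, as it should, with only 5–7 N of contact force.
- **Position:** in the top view, the rims of blue, red and yellow, taken at the seated height of 92 mm, lie within about 3 mm of their collar centres.
- **Check that failed:** the automatic rim measurement for green did not work, because its dark rim merged with the collar in the colour mask. Most scene-camera rim measurements failed the same way; only yellow's agreed. Green's seating therefore rests on the floor contact height and on both pictures, where it stands upright in its collar.

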